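# Set out the gauges for recalibration

### The job

Set out the gauges for recalibration in one row along the pale line of the green mat, on both sides of the dark setting master, which stays where it stands: the large ring gauge to its left, with the small ring gauge centred on top of the large one; to its right the steel setting block, upright and with its broad faces looking to the front and back of the mat; and to the right of that the single V-block (not one of the pair stored behind the vice), the right way up with its groove running along the row. Leave a clear gap of about 35 mm between neighbours, centre everything on the line, and leave the brass weight, the plug gauge and the micrometer where they lie.

Things in the scene. Friction and masses are not known exactly. Their poses are not given: they have to be found in the camera images.
- mat: fixed dark green bench mat, 90 x 360 x 3 mm thick, with a pale line along its middle, its long way. Origin: centre of its underside, on the bench; x points across the mat to its back (away from the robot), y along the line to its left (as the robot sees it). Turned up to about 0.15 rad. The mat's top is 3 mm above the bench
- master: dark, nearly black stepped steel bush standing on the mat's line: 56 mm diameter, upper part 48 mm, 53 mm high. It must stay in place. Origin: centre of its underside
- large_ring: the larger of two flat steel ring gauges: 62 mm outside diameter, 20 mm high, with a bore. Lies flat on the bench. Grasp across the outside. Origin: centre of its underside, z up
- small_ring: the smaller of two flat steel ring gauges: 53 mm outside diameter, 18 mm high; lies flat on the bench. It rests flat on top of the large ring. Origin: centre of its underside, z up
- setting_block: steel gauge block standing upright, 12 mm thick (its x), 36 mm wide (its y), 78 mm high (z). The broad faces are the 36 x 78 mm ones, square to its x axis. Grasp across the 12 mm thickness. Origin: centre of its underside
- v_block: loose ground steel V-block that stands by itself in the open (two others like it, fixed, stand as a pair at the back left behind the vice: not those): 40 mm long along its groove (its x), 44 mm wide across it (its y), 34 mm high, groove open upwards. Grasp across the 44 mm width. Origin: centre of its underside
- weight: bystander, leave alone: brass test weight, 28 mm diameter, 45 mm high, with a knob. Origin: centre of its underside
- plug_gauge: bystander, leave alone: plug gauge lying down, 112 mm long (its x), 27 mm wide, 24 mm high, black handle. Origin: centre of its underside
- micrometer: bystander, leave alone: micrometer lying flat, 44 x 132 mm (long along its y), 16 mm high. Origin: centre of its underside
There are look-alikes about, which are no part of the job. Leave any blue look-alike of the large_ring alone.

How it is judged:
By the outcome, as a careful person would: the job done as asked, in the order asked, and still so for the second after the job is handed in, with the robot touching nothing.
It also fails if it takes over 112 s, if anything falls off the work surface, if the arm or the gripper's body presses on something with over 40 N, if the wrist force passes 120 N, or if a joint passes its speed limit or range.

### The arm

A 6-joint arm with a two-finger parallel gripper is mounted at the origin on a cart in front of the work surface, level with it; the furniture and walls round the work are solid. World frame = base frame: x ahead of the robot, y to its left, z up, the work surface at z = 0. Lengths are in m, angles in rad, forces in N, time in s.
With the tool pointing down it reaches from about 0.375 to 0.9 m from the base axis. Payload 3.1 kg.
Tool frame: the origin (TCP) lies between the finger pads; the fingertips stand 8 mm ahead of it and the grasp point (between the pads) lies 11 mm behind it; z points along the fingers, y is the line along which they close (so a half turn about z gives the same grasp; the last joint's range is limited). The gripper opens to 87 mm and grips with 3 to 60 N. Pads are 19 mm wide; open, the fingers measure 117 mm over their backs; the gripper's body (75 mm by 190 mm) begins 51 mm behind the grasp point.
Start: joints at [-1.313, 0.527, 1.433, -0, 1.181, -0.178], TCP at [0.264, -0.567, 0.231] pointing down, gripper open.
Joint ranges: [-3.08, 3.08], [-0.75, 2.2], [0.22, 2.44], [-1.43, 4.57], [0, 2.65], [-2.85, 2.85]. Speed limits (rad/s): [2.79, 2.79, 3.14, 3.14, 3.14, 3.14].

### API

Orientations are given as a unit quaternion [x, y, z, w].
In Python, from rig import robot, vision, job gives the robot as it stands.
- The arm moves only by the shell command python3 -m handwheel 'ROWS' [OPENING] [FORCE]. ROWS is JSON, a list of rows, each a list of 4 numbers: the shift along the tool's x, y, z as a fraction of full scale, then the turn about the tool's z as a fraction of full scale. A call has 1 to 20 rows; each row is the pose to reach, as a shift and turn from the pose commanded when the call began, along the tool's axes at that moment, turning the shorter way round; what a row does not reach only later rows make up. Full scale, the value 1, is 300 mm for a shift and 2 pi rad for a turn. A row lasts 1/12 s, in which the tool goes at most 41.7 mm and 7.16 degrees, less where a joint would pass 70% of its speed; a pose out of reach is approached as far as the arm can. A call with a number of a shift or a turn outside -1 to 1 is refused whole. A call with a gripper value outside its range is refused whole. OPENING is the opening in per cent of the stroke, from 0 (shut) to 100 (fully open), set as the call begins (- or left out, the last holds). The fingers move at their own pace and stop on an object; FORCE is the grip in N (left out, the last holds). Time passes only in rows, so rows that repeat a pose let the fingers close. It gives the time, the measured TCP pose, the force, the opening and the grip force at its end, in the units of the state.
- robot.get_obs(): the state, without advancing time (a new reading comes with each control period).
- vision.camera(name): name is "scene" or "top"; returns a dict with "frame" (480x640x3 uint8, red, green, blue), "K" (3x3 intrinsics, pixels), "k1" (the pictures are not rectified: a ray, as slopes to the right and down, at radius r is drawn at 1 + k1 r^2 times it, then the intrinsics apply), "cam_to_world" (4x4, takes a point from camera to world coordinates). Camera axes: x right, y down, z forward; pixel columns grow to the right and rows downward; lengths in m; the calibration is good to about 2 mm. A picture is of the moment at which its call begins. There is no depth.
- job.hand_in(): hands the job in; it is judged then, once.
Trained networks look in the newest picture that a camera, given by its name, has taken for a name from the list of things; names that differ only in an ending like _2 or _b are one class to them, and where a whole thing is asked for, a point or a joint stands for the part that bears it (a point fixed in the world has none). Each returns a list of dicts, best first, with "conf" (0 to 1); they miss things now and then, are a little off and sometimes report something else, mostly with a low value. They report only what shows in the picture. A call takes as long as a camera call. They do not tell look-alikes from the thing itself.
- vision.look_for(camera, label): "point" ([row, column] in pixels, amid what is visible of it).
- vision.outline_of(camera, label): "mask" (480x640 bool, what is visible of it) and "point" ([row, column] in pixels, amid what is visible of it).
The state is a dict: "time": time; "q": joint angles; "joint_velocities": joint speeds; "joint_torque": joint torques, N m; "position": TCP position; "tool_rot": TCP orientation; "ft_force": force on the tool from outside, world axes, zero at the start; "moment": the same for the moment, N m; "grip_width": finger opening in m; "grip_force": force on a finger pad.
Only numpy, scipy, OpenCV 4.12 (cv2) and the standard library are available. Lean on these libraries where they do the work, as an engineer would, in place of code of your own. Each camera call takes 0.05 s, during which the arm holds its last target. There are 200 camera calls.

## Working session

There is one attempt and no reset: what is moved stays moved. The work goes in short steps, Python scripts to look and compute and a shell command to move; the robot and the scene stay as the last step left them, time stands still between calls to the robot, and variables do not carry over. Pictures are saved under pics/ and viewed, at most 14 in all, crops included, and the job is handed in when it is done.

```bash
ls; mkdir -p pics; cat > h.py <<'E'
import numpy as np, cv2
from rig import robot, vision, job
def shot(cam,fn=None):
    c=vision.camera(cam)
    if fn: cv2.imwrite('pics/'+fn,c['frame'][:,:,::-1])
    return c
def ray(c,rc):
    K=np.array(c['K'],float);k=c['k1']
    d=np.array([(rc[1]-K[0,2])/K[0,0],(rc[0]-K[1,2])/K[1,1]]);u=d.copy()
    for _ in range(30): u=d/(1+k*(u@u))
    T=np.array(c['cam_to_world']);v=T[:3,:3]@np.array([u[0],u[1],1.]);return T[:3,3],v
def at(c,rc,z):
    o,v=ray(c,rc);return o+v*(z-o[2])/v[2]
def pix(c,p):
    T=np.array(c['cam_to_world']);q=T[:3,:3].T@(np.array(p,float)-T[:3,3]);u=q[:2]/q[2];u=u*(1+c['k1']*(u@u))
    K=np.array(c['K']);return np.array([K[1,1]*u[1]+K[1,2],K[0,0]*u[0]+K[0,2]])
E
cat > a.py <<'E'
from h import *
np.set_printoptions(precision=4,suppress=True)
H=dict(mat=.003,master=.056,large_ring=.02,small_ring=.018,setting_block=.078,v_block=.034,weight=.045,plug_gauge=.024,micrometer=.016)
for cam in('top','scene'):
    c=shot(cam,cam+'0.png');print(cam,np.array(c['cam_to_world'])[:3,3],c['K'][0][0],c['k1'])
    for l,h in H.items():
        for r in vision.look_for(cam,l)[:4]:
            print(l,round(r['conf'],2),np.round(r['point']),at(c,r['point'],h)[:2])
o=robot.get_obs();print(o['position'],o['tool_rot'],o['grip_width'],o['time'])
E
python3 a.py
```

```text
pics
top [ 0.3744 -0.0101  1.1926] 575.9980434641374 0.03442975273232395
mat 0.78 [274. 309.] [0.4566 0.0384]
master 0.9 [278. 284.] [0.4472 0.0858]
large_ring 0.82 [204. 353.] [ 0.5977 -0.057 ]
large_ring 0.69 [258. 446.] [ 0.4821 -0.2425]
small_ring 0.98 [199. 296.] [0.6128 0.0624]
small_ring 0.67 [224. 179.] [0.5673 0.3051]
setting_block 0.62 [186. 473.] [ 0.6167 -0.2894]
setting_block 0.54 [198. 238.] [0.6062 0.1731]
v_block 0.69 [199. 415.] [ 0.6019 -0.1829]
weight 0.72 [291. 164.] [0.4289 0.3255]
plug_gauge 0.93 [222. 182.] [0.5694 0.2959]
micrometer 0.69 [187. 474.] [ 0.6269 -0.3084]
scene [0.1184 0.7369 0.6544] 450.7755813474032 -0.017480570067831647
mat 0.7 [287. 333.] [0.4514 0.1036]
mat 0.68 [187. 349.] [ 0.6097 -0.2965]
master 0.82 [268. 336.] [0.4463 0.1009]
large_ring 0.78 [206. 384.] [ 0.4687 -0.2208]
large_ring 0.57 [228. 315.] [ 0.5821 -0.0499]
small_ring 0.56 [255. 282.] [0.5949 0.0786]
setting_block 0.71 [273. 249.] [0.5772 0.2183]
setting_block 0.29 [362. 282.] [0.4017 0.3688]
v_block 0.72 [203. 334.] [ 0.5838 -0.1528]
plug_gauge 0.94 [328. 227.] [0.5623 0.3181]
micrometer 0.56 [188. 348.] [ 0.6012 -0.2701]
[ 0.2638 -0.5666  0.2306] [ 0.9764  0.2162 -0.      0.    ] 0.08695988421610158 1.0
```

View pics/top0.png

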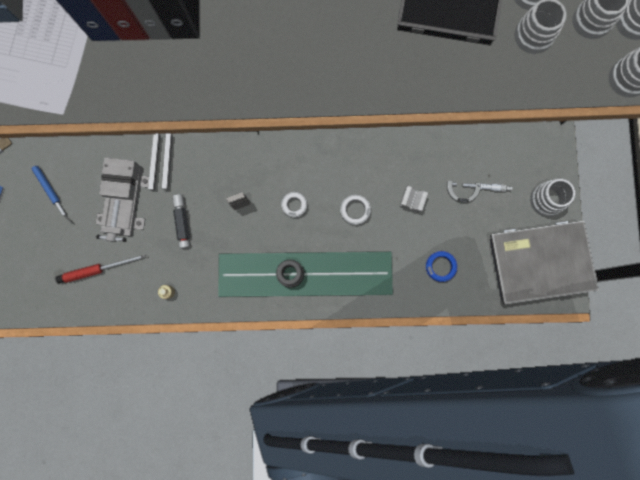

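View pics/scene0.png

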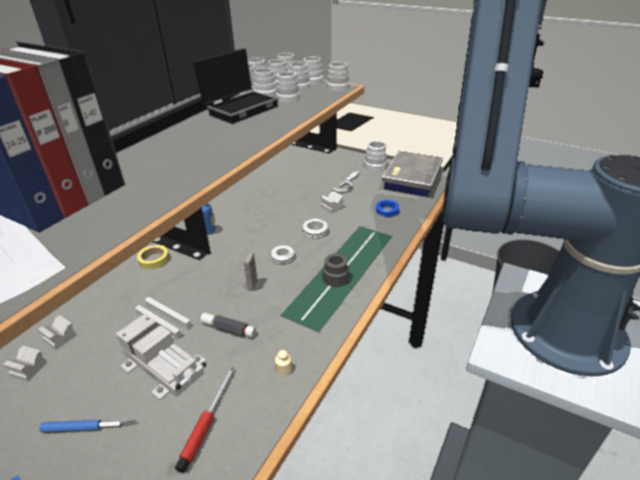

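Top picture: steel rings are the large one at (row 209, col 356) and the small one at (204, 293). The setting block is at (202, 240), the loose V-block at (199, 414), and the master at (272, 290) on the mat line.

What could be mistaken for them:
- **Large ring:** the blue ring at (266, 441), and in scene the yellow ring at (256, 153).
- **V-block:** the fixed pair in scene at (330, 58) and (362, 25).
- **Setting block:** the parallels at (160, 155).

I choose the steel pieces in the open.

```bash
cat > fit.py <<'E'
from h import *
from scipy.optimize import minimize
from scipy.spatial.transform import Rotation as R
np.set_printoptions(precision=4,suppress=True)
def cyl(*parts):
    a=np.linspace(0,2*np.pi,40,endpoint=False)
    return np.vstack([np.c_[r*np.cos(a),r*np.sin(a),0*a+z] for r,z in parts])
def box(x,y,h): return np.array([[i*x/2,j*y/2,k] for i in(-1,1) for j in(-1,1) for k in(0,h)])
M=dict(master=cyl((.028,0),(.028,.02),(.024,.053)),large_ring=cyl((.031,0),(.031,.02)),small_ring=cyl((.0265,0),(.0265,.018)),
 setting_block=box(.012,.036,.078),v_block=box(.04,.044,.034))
S=8
def sil(c,P):
    q=np.array([pix(c,p)[::-1] for p in P])
    m=np.zeros((480,640),np.uint8);h=cv2.convexHull(np.round(q*16).astype(np.int32));cv2.fillConvexPoly(m,h,255,cv2.LINE_AA,4);return m/255.
def fit(views,name,x0,z=0.,yaws=(0,)):
    best=None
    def f(v):
        P=M[name]@R.from_euler('z',v[2]).as_matrix().T+[v[0],v[1],z]
        t=0
        for c,m in views:
            s=sil(c,P);t+=1-np.minimum(s,m).sum()/np.maximum(s,m).sum()
        return t/len(views)
    for y in yaws:
        st=np.array([x0[0],x0[1],y]);sx=np.array([st,st+[.008,0,0],st+[0,.008,0],st+[0,0,.3]])
        r=minimize(f,st,method='Nelder-Mead',options=dict(initial_simplex=sx,xatol=1e-4,fatol=1e-4,maxiter=150))
        if best is None or r.fun<best.fun: best=r
    return best.x,best.fun
def mask(cam,c,name,p,z):
    e=pix(c,[p[0],p[1],z])
    L=[r for r in vision.outline_of(cam,name) if np.hypot(*(np.array(r['point'])-e))<25]
    if not L: return None
    m=np.array(L[0]['mask']).astype(np.uint8);cs,_=cv2.findContours(m,0,1)  # fill bores
    cv2.drawContours(m,cs,-1,1,-1);return m.astype(float)
def mat(c):
    b=c['frame'].astype(int);g=((b[:,:,1]-b[:,:,0]>18)&(b[:,:,1]>b[:,:,2]+5)).astype(np.uint8)
    n,l,st,ce=cv2.connectedComponentsWithStats(g);k=1+np.argmax(st[1:,4]);cs,_=cv2.findContours((l==k).astype(np.uint8),0,1)
    pts=np.vstack([x[:,0] for x in cs]);w=np.array([at(c,(p[1],p[0]),.003)[:2] for p in pts])
    r=cv2.minAreaRect((w*1000).astype(np.float32))
    return r
E
cat > b.py <<'E'
from fit import *
C={k:shot(k) for k in('top','scene')}
for k,c in C.items(): print(k,'mat rect mm',mat(c))
# pale line in top
g=dict(master=(.447,.06),large_ring=(.597,-.057),small_ring=(.612,.062),setting_block=(.60,.17),v_block=(.602,-.183))
for n,p in g.items():
    V={k:mask(k,c,n,p,.02) for k,c in C.items()};V={k:v for k,v in V.items() if v is not None}
    ys=np.arange(-1.4,1.6,.5) if n in('setting_block','v_block') else (0,)
    for vs in (['top'],['scene'],['top','scene']):
        if all(v in V for v in vs): print(n,vs,*fit([(C[v],V[v]) for v in vs],n,p,.003 if n=='master' else 0,ys))
t=cv2.resize(C['top']['frame'][165:305,210:460],None,fx=3.2,fy=3.2,interpolation=cv2.INTER_CUBIC);cv2.imwrite('pics/c1.png',t[:,:,::-1])
E
python3 b.py
```

```text
top mat rect mm ((458.16986083984375, 47.70643615722656), (358.6956481933594, 89.15470886230469), 89.08473205566406)
scene mat rect mm ((458.1365051269531, 48.54225158691406), (358.3123474121094, 88.66812896728516), 88.91178894042969)
master ['top'] [ 0.4595  0.077  -0.0954] 0.062098313573717756
master ['scene'] [ 0.4609  0.0755 -0.7442] 0.10468678061018366
master ['top', 'scene'] [ 0.4595  0.0771 -0.8249] 0.08573645123488116
large_ring ['top'] [ 0.5884 -0.0616  0.3112] 0.08207480730858019
large_ring ['scene'] [ 0.5911 -0.0651  0.5   ] 0.2183692672085138
large_ring ['top', 'scene'] [ 0.5887 -0.061   0.4975] 0.15242313309698718
small_ring ['top'] [0.6046 0.0664 0.2958] 0.1331992031608833
small_ring ['scene'] [0.6064 0.0653 0.4959] 0.26006197495925054
small_ring ['top', 'scene'] [0.6044 0.0663 0.3229] 0.1971236128966819
setting_block ['top'] [0.6076 0.1777 0.0029] 0.3067560242448133
setting_block ['scene'] [0.6085 0.1795 0.4923] 0.12523635386372578
setting_block ['top', 'scene'] [0.6087 0.1791 0.4912] 0.22262012206135268
v_block ['top'] [ 0.6045 -0.1829 -0.4686] 0.19252262396263387
v_block ['scene'] [ 0.6054 -0.1793  0.0383] 0.12952269855156984
v_block ['top', 'scene'] [ 0.6046 -0.1809 -0.3086] 0.17863638473547494
```

View pics/c1.png

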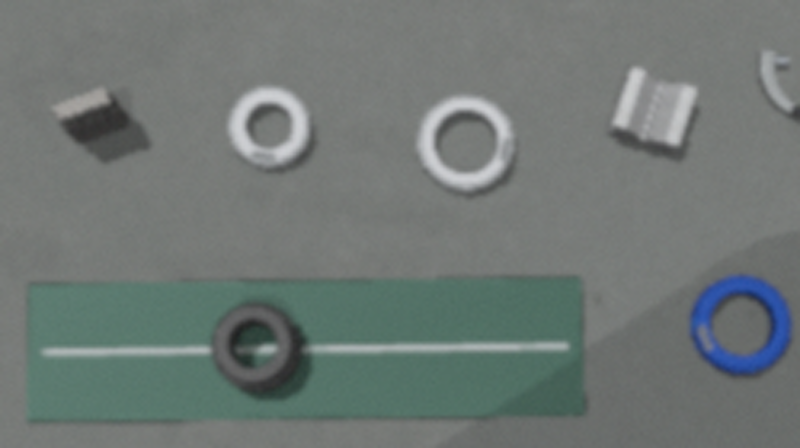

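The close crop (3.2x, from top row 165, col 210) confirms the choice. The plain steel block is at (110, 90), the small ring at (127, 270), the large ring at (143, 466), and the V-block at (110, 655) with its groove up. The blue ring at (325, 741) is the look-alike. The mat fits in both cameras agree (yaw about -0.017), and the master lies on the line.

```bash
cat > go.py <<'E'
from h import *
import sys
# usage: x y z phi(tool x angle, rad) -> row fractions
def rows(x,y,z,phi):
    o=robot.get_obs();q=np.array(o['tool_rot']);from scipy.spatial.transform import Rotation as R
    r=R.from_quat(q);p=np.array(o['position']);m=r.as_matrix();ph=np.arctan2(m[1,0],m[0,0])
    d=m.T@(np.array([x,y,z])-p)/.3; t=-(phi-ph);t=(t+np.pi)%(2*np.pi)-np.pi
    n=max(np.linalg.norm(d)*.3/.0417,abs(np.degrees(t))/7.16)
    print('row',np.round(d,4),round(t/2/np.pi,4),'n>=%.1f'%n,'phi',round(ph,4),'q',np.round(o['q'],2),'tilt',np.round(m[2,:2],3))
if __name__=='__main__': rows(*map(float,sys.argv[1:5]))
E
python3 - <<'E'
from fit import *
C={k:shot(k) for k in('top','scene')}
from scipy.optimize import least_squares
for sp in [(187,212),(115,325)]:
    f=lambda z:(lambda P:(lambda e: e[0]-(132+(e[1]-10)*(113-132)/620))(pix(C['top'],P)))(at(C['scene'],sp,z))
    zs=np.arange(.0,.5,.05);v=[f(z) for z in zs];print([ (round(z,2),round(a,1),at(C['scene'],sp,z)[:2].round(3)) for z,a in zip(zs,v)])
# big zooms of the setting block from both
a=cv2.resize(C['top']['frame'][185:220,222:262],(400,350),interpolation=cv2.INTER_CUBIC)
b=cv2.resize(C['scene']['frame'][245:295,232:272],(280,350),interpolation=cv2.INTER_CUBIC)
cv2.imwrite('pics/c2.png',np.hstack([a,b])[:,:,::-1])
E
python3 go.py .5885 -.0615 .12 1.55
```

```text
[(np.float64(0.0), np.float64(-83.7), array([ 0.968, -0.115])), (np.float64(0.05), np.float64(-65.1), array([ 0.903, -0.05 ])), (np.float64(0.1), np.float64(-44.7), array([0.838, 0.015])), (np.float64(0.15), np.float64(-22.2), array([0.773, 0.08 ])), (np.float64(0.2), np.float64(2.6), array([0.708, 0.145])), (np.float64(0.25), np.float64(30.2), array([0.643, 0.21 ])), (np.float64(0.3), np.float64(61.3), array([0.578, 0.276])), (np.float64(0.35), np.float64(96.5), array([0.513, 0.341])), (np.float64(0.4), np.float64(136.8), array([0.449, 0.406])), (np.float64(0.45), np.float64(183.7), array([0.384, 0.471]))]
[(np.float64(0.0), np.float64(-77.5), array([ 0.946, -0.768])), (np.float64(0.05), np.float64(-58.3), array([ 0.883, -0.653])), (np.float64(0.1), np.float64(-37.4), array([ 0.819, -0.538])), (np.float64(0.15), np.float64(-14.6), array([ 0.756, -0.423])), (np.float64(0.2), np.float64(10.4), array([ 0.693, -0.308])), (np.float64(0.25), np.float64(38.1), array([ 0.63 , -0.193])), (np.float64(0.3), np.float64(69.0), array([ 0.567, -0.078])), (np.float64(0.35), np.float64(103.7), array([0.503, 0.037])), (np.float64(0.4), np.float64(143.3), array([0.44 , 0.152])), (np.float64(0.45), np.float64(189.1), array([0.377, 0.267]))]
row [ 1.6917 -1.0693  0.3685] -0.1773 n>=14.6 phi 0.4358 q [-1.31  0.53  1.43 -0.    1.18 -0.18] tilt [ 0. -0.]
```

View pics/c2.png

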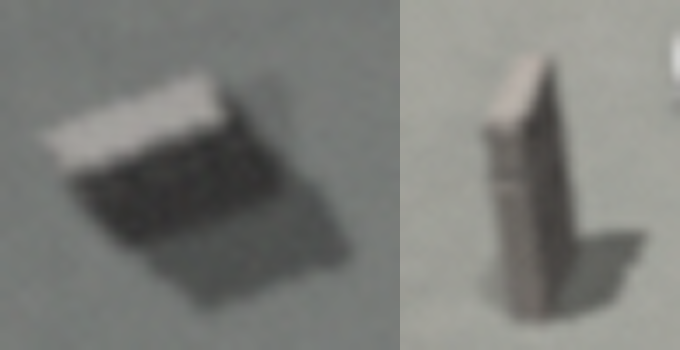

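Right zoom: the block's top face corners are at (135,40), (72,205), (120,228) and (175,68) at 10x, which gives a yaw of about 0.33. The shelf edge is at about x=0.70, z=0.19, so I keep the gripper's long side off the x axis when picking up. I start with the large ring.

```bash
python3 -m handwheel '[[0.85,-0.53,0,0],[0.85,-0.53,0,0],[0.85,-0.53,0,0],[0.85,-0.53,0,0],[0.85,-0.53,0,0],[0.85,-0.53,0,0],[0.85,-0.53,0,0],[0.85,-0.53,0,0],[0.85,-0.53,0,0]]' 100 25
python3 -m handwheel '[[0.842,-0.539,0.42,0],[0.842,-0.539,0.42,0],[0.842,-0.539,0.42,0],[0.842,-0.539,0.42,0],[0.842,-0.539,0.42,0],[0.842,-0.539,0.42,0],[0.842,-0.539,0.42,0],[0.842,-0.539,0.42,0],[0.842,-0.539,0.42,0],[0.842,-0.539,0.42,0],[0.842,-0.539,0.42,0]]'
python3 go.py .5885 -.0615 .012 0.436
```

```text
time: 2.45
position: [0.4291, -0.312, 0.2307]
tool_rot: [0.976, 0.219, 0.0, -0.0]
ft_force: [0.7, -0.8, -0.2]
grip_width: 0.087
grip_force: 0.0
time: 3.37
position: [0.5887, -0.0633, 0.1045]
tool_rot: [0.976, 0.216, -0.0, 0.0]
ft_force: [-0.2, -0.3, 0.1]
grip_width: 0.087
grip_force: 0.0
row [ 0.002  -0.006   0.3082] -0.0002 n>=2.2 phi 0.435 q [-0.3   0.65  1.62 -0.    0.87  0.84] tilt [-0.     0.001]
```

```bash
python3 -m handwheel '[[0.002,-0.006,0.1,0],[0.002,-0.006,0.2,0],[0.002,-0.006,0.26,0],[0.002,-0.006,0.29,0],[0.002,-0.006,0.308,0],[0.002,-0.006,0.308,0]]'
python3 -m handwheel '[[0,0,0,0],[0,0,0,0],[0,0,0,0],[0,0,0,0],[0,0,0,0],[0,0,0,0]]' 0 25
python3 go.py .4603 .171 .1 1.554
```

```text
time: 3.87
position: [0.5882, -0.0611, 0.012]
tool_rot: [0.977, 0.215, -0.0, 0.0]
ft_force: [0.6, -0.2, -0.2]
grip_width: 0.0872
grip_force: 0.0
time: 4.37
position: [0.5894, -0.0601, 0.013]
tool_rot: [0.976, 0.217, 0.001, 0.001]
ft_force: [1.2, -1.0, 3.6]
grip_width: 0.0601
grip_force: 24.9
row [-0.0638 -0.8794 -0.292 ] -0.1779 n>=8.9 phi 0.4365 q [-0.29  0.8   1.66 -0.    0.69  0.85] tilt [0.002 0.002]
```

```bash
python3 -m handwheel '[[0,0,-0.1,0],[0,0,-0.22,0],[0,0,-0.292,0],[-0.064,-0.879,-0.292,-0.178],[-0.064,-0.879,-0.292,-0.178],[-0.064,-0.879,-0.292,-0.178],[-0.064,-0.879,-0.292,-0.178],[-0.064,-0.879,-0.292,-0.178],[-0.064,-0.879,-0.292,-0.178],[-0.064,-0.879,-0.292,-0.178],[-0.064,-0.879,-0.292,-0.178],[-0.064,-0.879,-0.292,-0.178],[-0.064,-0.879,-0.292,-0.178],[-0.064,-0.879,-0.292,-0.178],[-0.064,-0.879,-0.292,-0.178]]'
python3 - <<'E'
from fit import *
c=shot('scene','s1.png');print([ (r['conf'],r['point']) for r in vision.look_for('scene','large_ring')])
E
python3 go.py .4603 .171 .016 1.554
```

```text
time: 5.62
position: [0.4595, 0.1712, 0.0996]
tool_rot: [0.714, 0.7, -0.0, -0.0]
ft_force: [-0.1, -0.1, -2.5]
grip_width: 0.0602
grip_force: 24.8
[(0.74, [325.7, 227.2]), (0.67, [274.4, 307.0]), (0.54, [208.0, 383.6])]
row [1.000e-04 2.100e-03 2.787e-01] -0.0003 n>=2.0 phi 1.5519 q [0.13 0.56 1.88 0.   0.7  0.15] tilt [ 0. -0.]
```

View pics/s1.png

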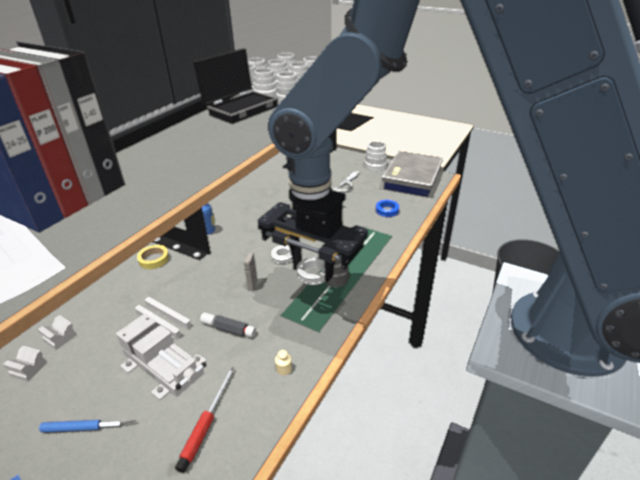

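The ring is held level at about (272, 310). The gripper body's long side lies along the closing axis, as assumed. Next I lower it.

```bash
python3 -m handwheel '[[0,0.002,0.1,0],[0,0.002,0.2,0],[0,0.002,0.25,0],[0,0.002,0.268,0],[0,0.002,0.277,0],[0,0.002,0.277,0],[0,0.002,0.277,0]]'
python3 -m handwheel '[[0,0,0,0],[0,0,0,0],[0,0,0,0],[0,0,0,0]]' 100
python3 -m handwheel '[[0,0,-0.1,0],[0,0,-0.2,0],[0,0,-0.3,0],[0,0,-0.4,0]]'
python3 go.py .6045 .0665 .12 0.3
```

```text
time: 6.3
position: [0.4612, 0.1713, 0.0174]
tool_rot: [0.713, 0.701, 0.001, 0.001]
ft_force: [-1.0, -0.2, -2.5]
grip_width: 0.06
grip_force: 24.8
time: 6.63
position: [0.4609, 0.1714, 0.0173]
tool_rot: [0.713, 0.701, 0.001, 0.001]
ft_force: [-0.4, 0.2, 1.1]
grip_width: 0.0791
grip_force: 0.0
time: 6.97
position: [0.46, 0.1712, 0.138]
tool_rot: [0.713, 0.701, -0.0, -0.0]
ft_force: [0.2, 0.1, -0.4]
grip_width: 0.0867
grip_force: 0.0
row [-0.341   0.4876  0.0598] 0.1996 n>=10.0 phi 1.5542 q [0.13 0.49 1.85 0.   0.79 0.14] tilt [-0. -0.]
```

```bash
python3 -m handwheel '[[-0.341,0.488,0.06,0.2],[-0.341,0.488,0.06,0.2],[-0.341,0.488,0.06,0.2],[-0.341,0.488,0.06,0.2],[-0.341,0.488,0.06,0.2],[-0.341,0.488,0.06,0.2],[-0.341,0.488,0.06,0.2],[-0.341,0.488,0.06,0.2],[-0.341,0.488,0.06,0.2],[-0.341,0.488,0.06,0.2],[-0.341,0.488,0.06,0.2],[-0.341,0.488,0.06,0.2]]'
cat > chk.py <<'E'
from fit import *
import sys
n=sys.argv[1];p=list(map(float,sys.argv[2:4]));z=float(sys.argv[4]);ys=[float(v) for v in sys.argv[5:]] or [0]
V={}
for k in('top','scene'):
    c=shot(k);m=mask(k,c,n,p,z+.01)
    if m is None: print(k,'not found');continue
    V[k]=(c,m);print(k,*fit([(c,m)],n,p,z,ys))
E
python3 chk.py large_ring .46 .171 .003; python3 go.py .6045 .0665 .012 0.3
```

```text
time: 7.97
position: [0.6048, 0.0666, 0.1188]
tool_rot: [0.989, 0.15, 0.0, -0.0]
ft_force: [-0.3, 0.2, -0.5]
grip_width: 0.0869
grip_force: 0.0
top not found
scene [0.4632 0.1692 0.1786] 0.16623384332289604
row [-1.500e-03 -1.000e-04  3.557e-01] -0.0001 n>=2.6 phi 0.2992 q [-0.07  0.65  1.57  0.    0.92  1.2 ] tilt [ 0. -0.]
```

```bash
python3 -m handwheel '[[-0.001,0,0.12,0],[-0.001,0,0.24,0],[-0.001,0,0.31,0],[-0.001,0,0.34,0],[-0.001,0,0.355,0],[-0.001,0,0.355,0]]'
python3 -m handwheel '[[0,0,0,0],[0,0,0,0],[0,0,0,0],[0,0,0,0],[0,0,0,0],[0,0,0,0]]' 0 25
python3 go.py .4605 .171 .12 1.554
```

```text
time: 8.67
position: [0.6047, 0.0664, 0.0117]
tool_rot: [0.989, 0.148, -0.0, -0.0]
ft_force: [0.1, 0.1, -0.6]
grip_width: 0.0868
grip_force: 0.0
time: 9.17
position: [0.6049, 0.0665, 0.0127]
tool_rot: [0.989, 0.148, 0.0, 0.0]
ft_force: [0.5, -0.3, -0.2]
grip_width: 0.0549
grip_force: 0.0
row [-0.3578 -0.4741 -0.3581] -0.2 n>=10.1 phi 0.2977 q [-0.07  0.81  1.61  0.    0.72  1.2 ] tilt [0.001 0.   ]
```

```bash
python3 -m handwheel '[[0,0,0,0],[0,0,0,0],[0,0,0,0],[0,0,-0.1,0],[0,0,-0.23,0],[0,0,-0.358,0],[-0.358,-0.474,-0.358,-0.2],[-0.358,-0.474,-0.358,-0.2],[-0.358,-0.474,-0.358,-0.2],[-0.358,-0.474,-0.358,-0.2],[-0.358,-0.474,-0.358,-0.2],[-0.358,-0.474,-0.358,-0.2],[-0.358,-0.474,-0.358,-0.2],[-0.358,-0.474,-0.358,-0.2],[-0.358,-0.474,-0.358,-0.2],[-0.358,-0.474,-0.358,-0.2],[-0.358,-0.474,-0.358,-0.2],[-0.358,-0.474,-0.358,-0.2]]'
python3 go.py .4608 .1713 .037 1.554
python3 - <<'E'
from fit import *
c=shot('scene');t=cv2.resize(c['frame'][220:330,250:370],None,fx=4.5,fy=4.5,interpolation=cv2.INTER_CUBIC);cv2.imwrite('pics/c3.png',t[:,:,::-1])
for n,p,z in(('large_ring',(.461,.171),.003),('small_ring',(.461,.171),.12-.013)):
    m=mask('scene',c,n,p,z+.01)
    print(n,None if m is None else fit([(c,m)],n,p,z))
E
```

```text
time: 10.67
position: [0.46, 0.1709, 0.1193]
tool_rot: [0.714, 0.7, -0.0, -0.0]
ft_force: [0.2, -0.2, -1.6]
grip_width: 0.0511
grip_force: 24.8
row [0.0013 0.0028 0.2742] -0.0004 n>=2.0 phi 1.5513 q [0.13 0.53 1.87 0.   0.75 0.15] tilt [-0.    -0.001]
large_ring (array([0.4634, 0.1688, 0.1022]), np.float64(0.16363591416988033))
small_ring (array([ 0.4628,  0.1695, -0.0354]), np.float64(0.28121423149676505))
```

View pics/c3.png

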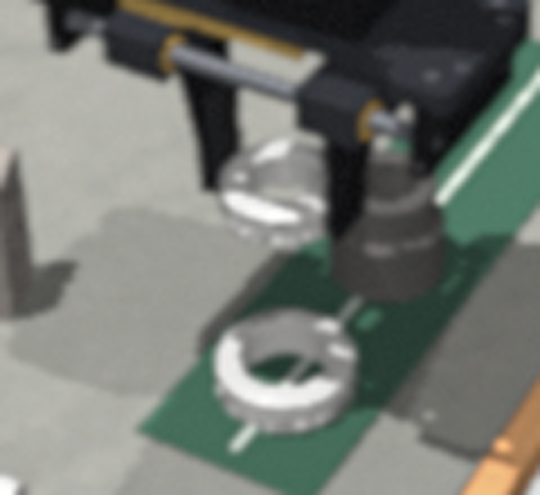

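Held small ring at (195, 275) in the crop, over the large ring at (370, 285), which sits on the mat line. Now placing it.

```bash
python3 -m handwheel '[[0.001,0.003,0.1,0],[0.001,0.003,0.19,0],[0.001,0.003,0.24,0],[0.001,0.003,0.265,0],[0.001,0.003,0.275,0],[0.001,0.003,0.275,0],[0.001,0.003,0.275,0]]'
python3 -m handwheel '[[0,0,0,0],[0,0,0,0],[0,0,0,0],[0,0,0,0]]' 100
python3 -m handwheel '[[0,0,-0.1,0],[0,0,-0.2,0],[0,0,-0.3,0],[0,0,-0.36,0],[-0.7,0,-0.36,0],[-0.7,0,-0.36,0],[-0.7,0,-0.36,0],[-0.7,0,-0.36,0],[-0.7,0,-0.36,0],[-0.7,0,-0.36,0]]'
python3 - <<'E'
from fit import *
S={}
for k in('top','scene'):
    c=shot(k)
    for n,p,z in(('large_ring',(.461,.171),.003),('small_ring',(.461,.171),.023),('master',(.4595,.077),.003),('setting_block',(.608,.178),0)):
        m=mask(k,c,n,p,z+.01)
        print(k,n,None if m is None else fit([(c,m)],n,p,z,(.33,)))
    if k=='top':
        cv2.imwrite('pics/c4.png',cv2.resize(c['frame'][170:300,200:340],None,fx=4.5,fy=4.5,interpolation=cv2.INTER_CUBIC)[:,:,::-1])
        for rc in[(185+(135+175)/20-.5,222+(40+68)/20-.5),(185+(72+120)/20-.5,222+(205+228)/20-.5)]: print('block top end',at(c,rc,.078))
E
```

```text
time: 11.4
position: [0.4618, 0.1713, 0.0376]
tool_rot: [0.713, 0.701, 0.001, 0.0]
ft_force: [0.4, 0.9, -1.6]
grip_width: 0.0503
grip_force: 24.8
time: 11.73
position: [0.4617, 0.1713, 0.0378]
tool_rot: [0.713, 0.701, 0.001, 0.0]
ft_force: [-0.3, -0.5, -0.9]
grip_width: 0.0701
grip_force: 0.0
time: 12.57
position: [0.4595, -0.0455, 0.1457]
tool_rot: [0.715, 0.699, 0.0, 0.003]
ft_force: [0.9, -0.3, -0.3]
grip_width: 0.0871
grip_force: 0.0
top large_ring (array([0.456 , 0.1667, 0.655 ]), np.float64(0.899178277956413))
top small_ring (array([0.462 , 0.1716, 0.3168]), np.float64(0.09764758375370275))
top master (array([0.4608, 0.0792, 0.5325]), np.float64(0.4998115052484008))
top setting_block (array([0.6081, 0.1783, 0.3225]), np.float64(0.12633534602879704))
block top end [0.6026 0.194  0.078 ]
block top end [0.6135 0.1618 0.078 ]
scene large_ring (array([0.4632, 0.1694, 0.7963]), np.float64(0.6519305047947339))
scene small_ring (array([0.4618, 0.1711, 0.2737]), np.float64(0.15704923737168697))
scene master (array([0.4611, 0.0757, 0.3473]), np.float64(0.09280834737039101))
scene setting_block (array([0.6089, 0.1793, 0.4387]), np.float64(0.12706005011797838))
```

View pics/c4.png

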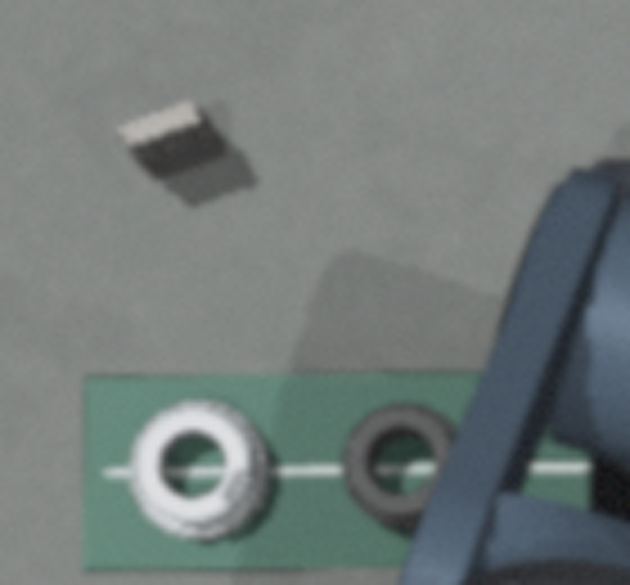

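The rings are concentric at (470, 200) in the crop, and the block at (130, 160) has yaw 0.325. I grip it across 36 mm to stay clear of the shelf, then regrip across the thickness on the mat.

```bash
python3 go.py .608 .178 .13 0.325
```

```text
row [0.7255 0.4909 0.0502] 0.196 n>=9.9 phi 1.5566 q [-0.33  0.45  1.92  0.    0.77 -0.31] tilt [ 0. -0.]
```

```bash
python3 -m handwheel '[[0.726,0.491,0.05,0.196],[0.726,0.491,0.05,0.196],[0.726,0.491,0.05,0.196],[0.726,0.491,0.05,0.196],[0.726,0.491,0.05,0.196],[0.726,0.491,0.05,0.196],[0.726,0.491,0.05,0.196],[0.726,0.491,0.05,0.196],[0.726,0.491,0.05,0.196],[0.726,0.491,0.05,0.196],[0.726,0.491,0.05,0.196],[0.726,0.491,0.05,0.196]]'
python3 go.py .608 .178 .035 0.325
```

```text
time: 14.07
position: [0.6081, 0.1776, 0.1297]
tool_rot: [0.987, 0.161, -0.0, -0.0]
ft_force: [0.1, 0.6, -1.0]
grip_width: 0.087
grip_force: 0.0
row [ 3.000e-04 -1.300e-03  3.156e-01] -0.0002 n>=2.3 phi 0.3239 q [0.11 0.66 1.5  0.   0.99 1.35] tilt [-0.001 -0.   ]
```

```bash
python3 -m handwheel '[[0,-0.001,0.12,0],[0,-0.001,0.22,0],[0,-0.001,0.29,0],[0,-0.001,0.316,0],[0,-0.001,0.316,0]]'
python3 -m handwheel '[[0,0,0,0],[0,0,0,0],[0,0,0,0],[0,0,0,0],[0,0,0,0],[0,0,0,0],[0,0,0,0],[0,0,0,0],[0,0,0,0],[0,0,0,0],[0,0,0,0],[0,0,0,0]]' 0 25
python3 go.py .4573 -.004 .14 -0.017
```

```text
time: 14.48
position: [0.6066, 0.177, 0.0329]
tool_rot: [0.987, 0.161, -0.003, -0.0]
ft_force: [-0.4, -0.7, -0.9]
grip_width: 0.0871
grip_force: 0.0
time: 15.48
position: [0.6085, 0.1769, 0.0353]
tool_rot: [0.987, 0.161, -0.0, -0.0]
ft_force: [-1.1, 0.1, 2.0]
grip_width: 0.036
grip_force: 25.0
row [-0.6693  0.4121 -0.3489] 0.0541 n>=6.2 phi 0.3227 q [0.11 0.79 1.54 0.   0.81 1.35] tilt [-0. -0.]
```

```bash
python3 -m handwheel '[[0,0,-0.1,0],[0,0,-0.22,0],[0,0,-0.349,0],[-0.669,0.412,-0.349,0.054],[-0.669,0.412,-0.349,0.054],[-0.669,0.412,-0.349,0.054],[-0.669,0.412,-0.349,0.054],[-0.669,0.412,-0.349,0.054],[-0.669,0.412,-0.349,0.054],[-0.669,0.412,-0.349,0.054],[-0.669,0.412,-0.349,0.054],[-0.669,0.412,-0.349,0.054],[-0.669,0.412,-0.349,0.054]]'
python3 go.py .4573 -.004 .039 -0.017
python3 - <<'E'
from fit import *
c=shot('scene');cv2.imwrite('pics/c5.png',cv2.resize(c['frame'][170:310,270:410],None,fx=4,fy=4,interpolation=cv2.INTER_CUBIC)[:,:,::-1])
E
```

```text
time: 16.57
position: [0.4585, -0.0037, 0.14]
tool_rot: [1.0, -0.008, 0.001, 0.0]
ft_force: [-0.1, -0.4, -2.4]
grip_width: 0.036
grip_force: 25.0
row [-0.0043  0.0012  0.3365] 0.0002 n>=2.4 phi -0.0157 q [-0.25  0.46  1.93  0.    0.75  1.33] tilt [0.001 0.   ]
```

View pics/c5.png

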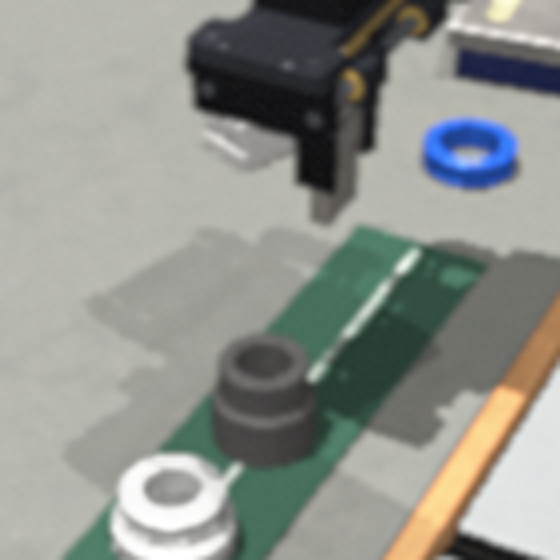

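The block is held upright at (200, 330) in the crop, and the stacked rings are visible at (510, 170). Next I lower it to the mat.

```bash
python3 -m handwheel '[[-0.004,0.001,0.1,0],[-0.004,0.001,0.2,0],[-0.004,0.001,0.28,0],[-0.004,0.001,0.31,0],[-0.004,0.001,0.325,0],[-0.004,0.001,0.336,0],[-0.004,0.001,0.336,0],[-0.004,0.001,0.336,0]]'
python3 -m handwheel '[[0,0,0,0],[0,0,0,0],[0,0,0,0],[0,0,0,0]]' 62
python3 -m handwheel '[[0,0,-0.12,0],[0,0,-0.24,0],[0,0,-0.33,0],[0,0,-0.33,-0.25],[0,0,-0.33,-0.25],[0,0,-0.33,-0.25],[0,0,-0.33,-0.25],[0,0,-0.33,-0.25],[0,0,-0.33,-0.25],[0,0,-0.33,-0.25],[0,0,-0.33,-0.25],[0,0,-0.33,-0.25],[0,0,-0.33,-0.25],[0,0,-0.33,-0.25],[0,0,-0.33,-0.25],[0,0,-0.33,-0.25],[0,0,-0.33,-0.25],[0,0,-0.33,-0.25]]'
python3 go.py .4573 -.004 .04 1.554
python3 chk.py setting_block .457 -.004 .003 0
```

```text
time: 17.28
position: [0.4571, -0.0043, 0.0399]
tool_rot: [1.0, -0.008, 0.001, 0.0]
ft_force: [0.2, 0.4, -2.3]
grip_width: 0.0359
grip_force: 25.0
time: 17.62
position: [0.4567, -0.0044, 0.0398]
tool_rot: [1.0, -0.008, 0.001, 0.0]
ft_force: [-0.1, 0.1, 0.8]
grip_width: 0.0517
grip_force: 0.0
time: 19.12
position: [0.4561, -0.0043, 0.1383]
tool_rot: [0.714, 0.7, 0.0, 0.0]
ft_force: [-0.8, -0.1, 0.3]
grip_width: 0.054
grip_force: 0.0
row [0.0011 0.0038 0.3278] -0.0003 n>=2.4 phi 1.5521 q [-0.26  0.46  1.94  0.    0.74 -0.24] tilt [-0.  0.]
top not found
scene [ 0.4573 -0.0023  0.1279] 0.13113292597415616
```

```bash
python3 -m handwheel '[[0.001,0.004,0.1,0],[0.001,0.004,0.2,0],[0.001,0.004,0.29,0],[0.001,0.004,0.328,0],[0.001,0.004,0.328,0],[0.001,0.004,0.328,0]]'
python3 -m handwheel '[[0,0,0,0],[0,0,0,0],[0,0,0,0],[0,0,0,0],[0,0,0,0],[0,0,0,0],[0,0,0,0],[0,0,0,0],[0,0,0,0],[0,0,0,0],[0,0,0,0],[0,0,0,0]]' 0 12
python3 go.py .4573 -.004 .04 1.554
python3 -m handwheel '[[0,0,0,0],[0,0,0,0],[0,0,0,0],[0,0,0,0]]' 50
python3 -m handwheel '[[0,0,-0.12,0],[0,0,-0.24,0],[0,0,-0.33,0],[0,0,-0.36,0]]' 100
python3 go.py .6045 -.182 .13 -0.33
```

```text
time: 19.82
position: [0.4571, -0.0039, 0.0393]
tool_rot: [0.713, 0.701, -0.0, -0.001]
ft_force: [-0.3, 0.2, 0.8]
grip_width: 0.0537
grip_force: 0.0
time: 20.82
position: [0.4576, -0.004, 0.0399]
tool_rot: [0.713, 0.701, 0.0, 0.0]
ft_force: [0.5, 0.2, 4.1]
grip_width: 0.012
grip_force: 12.0
row [ 0.0001 -0.0009 -0.0003] 0.0 n>=0.0 phi 1.5542 q [-0.25  0.66  1.99  0.    0.48 -0.24] tilt [-0.  0.]
time: 21.15
position: [0.4572, -0.004, 0.0396]
tool_rot: [0.713, 0.701, -0.0, -0.0]
ft_force: [0.3, 0.7, 0.6]
grip_width: 0.031
grip_force: 0.0
time: 21.48
position: [0.4591, -0.0043, 0.1508]
tool_rot: [0.713, 0.701, 0.002, 0.002]
ft_force: [0.3, 0.3, -0.8]
grip_width: 0.0574
grip_force: 0.0
row [-0.5841  0.4938  0.0728] 0.2999 n>=15.1 phi 1.5544 q [-0.25  0.44  1.92  0.    0.77 -0.24] tilt [-0.001  0.006]
```

```bash
python3 chk.py v_block .6045 -.182 0 -.33; python3 go.py .6045 -.182 .13 2.81
```

```text
top [ 0.6052 -0.1818 -0.4127] 0.14626824375734926
scene not found
row [-0.5855  0.5025  0.0562] -0.1999 n>=10.0 phi 1.5542 q [-0.25  0.44  1.93 -0.    0.77 -0.24] tilt [ 0.    -0.001]
```

```bash
python3 -m handwheel '[[-0.586,0.505,0.056,-0.195],[-0.586,0.505,0.056,-0.195],[-0.586,0.505,0.056,-0.195],[-0.586,0.505,0.056,-0.195],[-0.586,0.505,0.056,-0.195],[-0.586,0.505,0.056,-0.195],[-0.586,0.505,0.056,-0.195],[-0.586,0.505,0.056,-0.195],[-0.586,0.505,0.056,-0.195],[-0.586,0.505,0.056,-0.195],[-0.586,0.505,0.056,-0.195],[-0.586,0.505,0.056,-0.195]]' 80 25
python3 go.py .605 -.182 .016 2.78
python3 - <<'E'
from fit import *
c=shot('scene');cv2.imwrite('pics/c6.png',cv2.resize(c['frame'][130:250,270:420],None,fx=4,fy=4,interpolation=cv2.INTER_CUBIC)[:,:,::-1])
E
```

```text
time: 22.68
position: [0.6048, -0.1818, 0.1286]
tool_rot: [0.182, 0.983, 0.001, -0.002]
ft_force: [0.1, 0.5, -0.0]
grip_width: 0.0695
grip_force: 0.0
row [-0.0022 -0.0005  0.3755] -0.0005 n>=2.7 phi 2.7766 q [-0.47  0.66  1.5   0.    0.99 -1.67] tilt [0.004 0.   ]
```

View pics/c6.png

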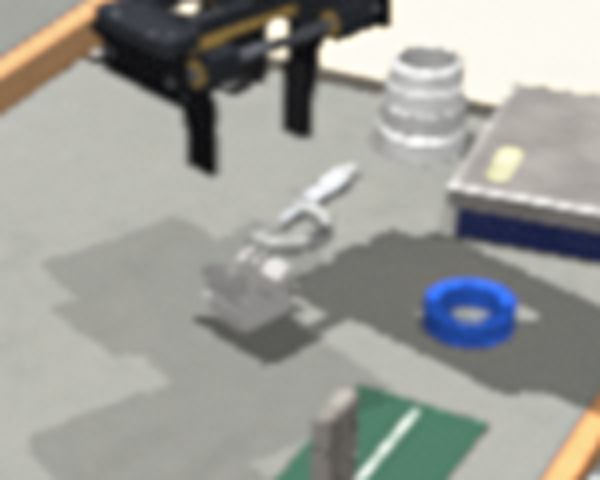

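The fingers straddle the V-block at (285, 250), and the micrometer behind it at (220, 300) is clear. The setting block stands upright at (440, 335).

```bash
python3 -m handwheel '[[-0.002,0,0.12,0],[-0.002,0,0.24,0],[-0.002,0,0.32,0],[-0.002,0,0.36,0],[-0.002,0,0.376,0],[-0.002,0,0.376,0]]'
python3 -m handwheel '[[0,0,0,0],[0,0,0,0],[0,0,0,0],[0,0,0,0],[0,0,0,0],[0,0,0,0],[0,0,0,0],[0,0,0,0]]' 0 30
python3 go.py .456 -.077 .12 1.554
```

```text
time: 23.23
position: [0.6061, -0.1823, 0.0171]
tool_rot: [0.18, 0.984, 0.0, -0.001]
ft_force: [-0.4, 0.2, 1.0]
grip_width: 0.0694
grip_force: 0.0
time: 23.9
position: [0.6071, -0.1827, 0.0192]
tool_rot: [0.18, 0.984, -0.0, 0.001]
ft_force: [-0.8, 0.6, 5.6]
grip_width: 0.0437
grip_force: 30.0
row [ 0.5954  0.1509 -0.3369] 0.195 n>=9.8 phi 2.7794 q [-0.47  0.82  1.54  0.    0.78 -1.68] tilt [-0.002 -0.   ]
```

```bash
python3 -m handwheel '[[0,0,-0.1,0],[0,0,-0.22,0],[0,0,-0.337,0],[0.595,0.151,-0.337,0.195],[0.595,0.151,-0.337,0.195],[0.595,0.151,-0.337,0.195],[0.595,0.151,-0.337,0.195],[0.595,0.151,-0.337,0.195],[0.595,0.151,-0.337,0.195],[0.595,0.151,-0.337,0.195],[0.595,0.151,-0.337,0.195],[0.595,0.151,-0.337,0.195],[0.595,0.151,-0.337,0.195],[0.595,0.151,-0.337,0.195],[0.595,0.151,-0.337,0.195],[0.595,0.151,-0.337,0.195]]'
python3 go.py .456 -.077 .022 1.554
python3 - <<'E'
from fit import *
c=shot('scene');cv2.imwrite('pics/c7.png',cv2.resize(c['frame'][170:290,270:420],None,fx=4,fy=4,interpolation=cv2.INTER_CUBIC)[:,:,::-1])
for n,p,z,y in(('v_block',(.456,-.077),.103,1.554),('setting_block',(.457,-.004),.003,0)):
    m=mask('scene',c,n,p,z+.02);print(n,None if m is None else fit([(c,m)],n,p,z,(y,)))
E
```

```text
time: 25.23
position: [0.4553, -0.0768, 0.119]
tool_rot: [0.712, 0.702, -0.0, -0.0]
ft_force: [0.6, -0.2, -2.8]
grip_width: 0.0432
grip_force: 30.0
row [-0.0006  0.0024  0.3234] 0.0004 n>=2.3 phi 1.5564 q [-0.41  0.5   1.94 -0.    0.7  -0.4 ] tilt [ 0.    -0.001]
v_block (array([ 0.4571, -0.0681,  1.9261]), np.float64(0.19986008349365425))
setting_block (array([ 0.4567, -0.0018,  0.1119]), np.float64(0.1500630765591736))
```

View pics/c7.png

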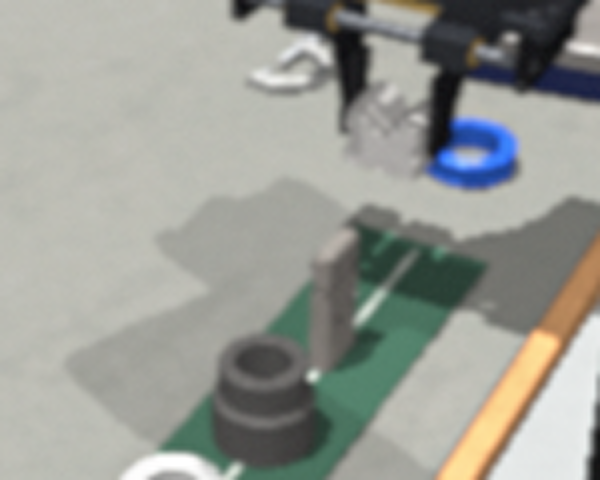

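The V-block is held groove up at (130, 390), and the blue ring is clear of its path. Next I lower it.

```bash
python3 -m handwheel '[[-0.001,0.002,0.1,0],[-0.001,0.002,0.2,0],[-0.001,0.002,0.28,0],[-0.001,0.002,0.31,0],[-0.001,0.002,0.323,0],[-0.001,0.002,0.323,0],[-0.001,0.002,0.323,0]]'
python3 -m handwheel '[[0,0,0,0],[0,0,0,0],[0,0,0,0],[0,0,0,0]]' 80
python3 -m handwheel '[[0,0,-0.1,0],[0,0,-0.2,0],[0,0,-0.3,0],[0,0,-0.45,0],[0,0,-0.55,0],[-0.9,0,-0.55,0],[-0.9,0,-0.55,0],[-0.9,0,-0.55,0],[-0.9,0,-0.55,0],[-0.9,0,-0.55,0],[-0.9,0,-0.55,0],[-0.9,0,-0.55,0]]'
cat > last.py <<'E'
from fit import *
import sys
for k in('top','scene'):
    c=shot(k);print(k,mat(c))
    for n,p,z,y in(('small_ring',(.461,.171),.023,0),('master',(.4595,.077),.003,0),('setting_block',(.457,-.004),.003,0),('v_block',(.456,-.077),.003,1.55)):
        m=mask(k,c,n,p,z+.02);print(n,None if m is None else fit([(c,m)],n,p,z,(y,)))
    cv2.imwrite('pics/%s_%s.png'%(sys.argv[1],k),cv2.resize(c['frame'][240:310,205:405] if k=='top' else c['frame'][200:330,270:410],None,fx=4,fy=4,interpolation=cv2.INTER_CUBIC)[:,:,::-1])
E
python3 last.py f1
```

```text
time: 25.97
position: [0.4569, -0.0775, 0.023]
tool_rot: [0.713, 0.701, 0.0, 0.001]
ft_force: [0.0, 0.4, -3.2]
grip_width: 0.0438
grip_force: 30.0
time: 26.3
position: [0.4567, -0.0774, 0.0228]
tool_rot: [0.713, 0.701, 0.0, 0.001]
ft_force: [-0.2, 0.1, 0.5]
grip_width: 0.0623
grip_force: 0.0
time: 27.3
position: [0.4518, -0.3529, 0.1879]
tool_rot: [0.714, 0.7, -0.001, 0.002]
ft_force: [0.7, -0.0, 0.2]
grip_width: 0.0698
grip_force: 0.0
top ((458.09967041015625, 47.80992126464844), (358.49102783203125, 89.29835510253906), 89.08473205566406)
small_ring (array([0.4628, 0.1713, 0.2199]), np.float64(0.17635147306371168))
master (array([ 0.4588,  0.0776, -0.085 ]), np.float64(0.09226493039436345))
setting_block (array([ 0.4575, -0.0054, -0.0257]), np.float64(0.1353544294460426))
v_block (array([ 0.4565, -0.0766,  1.5372]), np.float64(0.17394312753894903))
scene ((458.2110900878906, 48.68849182128906), (358.66180419921875, 88.59585571289062), 88.95121765136719)
small_ring (array([0.4631, 0.171 , 0.0212]), np.float64(0.14211824568653797))
master (array([ 0.4612,  0.0753, -0.2952]), np.float64(0.14359150586784275))
setting_block (array([ 0.4568, -0.0018,  0.1182]), np.float64(0.13645633278555436))
v_block (array([ 0.4518, -0.0742,  1.9673]), np.float64(0.19008550763823173))
```

View pics/f1_top.png

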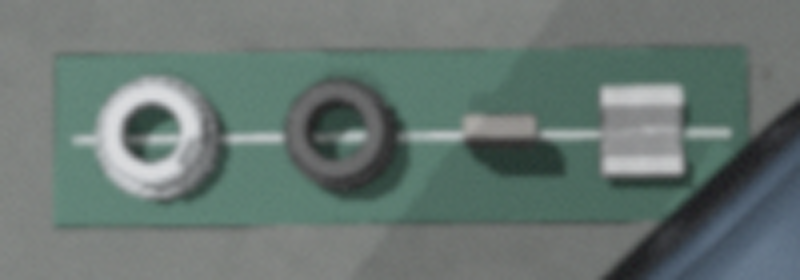

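View pics/f1_scene.png

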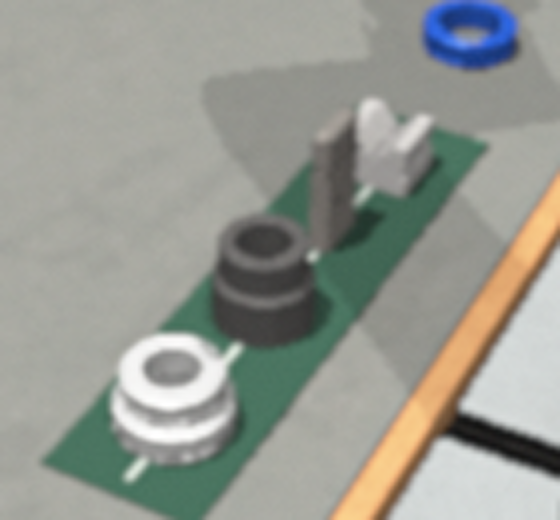

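The final pictures show the row as asked. In the top crop, the stacked rings are at (137, 155), the master at (135, 342), the block at (127, 500) and the V-block at (130, 643), with even gaps along the pale line. I hand the job in.

```bash
python3 -c "
from rig import job
print(job.hand_in())"
```

```text
the job is handed in; nothing more can be done
None
```

I handed the job in at about 28 s: all the gauges are in the row as asked, centred on the line to within about 2–3 mm with gaps of about 35 mm by camera. The master, weight, plug gauge and micrometer were left alone. The hand-in returned no verdict.

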